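# Heft three closed canisters and hold up the fullest

### The arm

A 7-joint arm with a two-finger parallel gripper is mounted at the origin on the work surface; the furniture and walls round the work are solid. World frame = base frame: x ahead of the robot, y to its left, z up, the work surface at z = 0. Lengths are in m, angles in rad, forces in N, time in s.
With the tool pointing down it reaches from about 0.35 to 0.9 m from the base axis. Payload 8.1 kg.
Tool frame: the origin (TCP) lies at the very end of the fingers, on their centre line; the grasp point (between the pads) lies arm.hold_point_z behind it (arm.hold_point_z is the distance from the TCP to the grasp point, in m); z points along the fingers, y is the line along which they close (so a half turn about z gives the same grasp; the last joint's range is limited). The gripper opens to 92 mm and grips with 3 to 60 N. Pads are 19 mm wide; open, the fingers measure 130 mm over their backs; the gripper's body (75 mm by 190 mm) begins 47 mm behind the grasp point.
Start: joints at [1.228, 0.434, 0.025, 1.573, -0.012, 1.134, -0.075], TCP at [0.148, -0.607, 0.227] pointing down, gripper open.
Joint ranges: [-2.62, 2.62], [-0.44, 2.09], [-1.27, 1.32], [0.08, 2.57], [-1.32, 4.46], [0.12, 2], [-2.74, 2.74]. Speed limits (rad/s): [2.22, 2.22, 3.01, 3.01, 3.14, 3.14, 3.14].

### API

Orientations are given as a rotation vector (axis times angle).
In Python, from workcell import arm, vision, ticket gives the robot as it stands (arm), with the cameras (vision) and the job (ticket).
- The arm moves only by the shell command python3 jog.py FILE [FORCE], which reads ROWS from the file FILE. ROWS is a JSON list of rows, 1 to 10 of them, each an object with the fields rotvec (a list: a rotation vector rx, ry, rz in parts of the range, where 1.0 means pi/2 rad), xyz (a list: dx, dy, dz in shares of the most that a row can go, 1 being 50 mm), aperture (the finger opening in m); a field left out counts as zero (the opening has to be given); each row shifts and turns the commanded pose from where the row before left it, along the tool's axes as they then stand; what a row does not reach is not made up. A row lasts 1/10 s, in which the tool goes at most 0.05 m and 0.15 rad, less where a joint would pass 70% of its speed; a pose out of reach is approached as far as the arm can. The fingers move at their own pace and stop on an object; FORCE is the grip in N (left out, the last holds). Time passes only in rows, so rows that do not move let the fingers close. It prints the time, the measured TCP pose, the force, the opening and the grip force at its end. A shift or turn number past 1, either way, is cut back to 1. Input that does not fit is refused with a message, and nothing moves.
- arm.read_state(): the state, without advancing time (a new reading comes with each control period).
- vision.capture(name): name is "scene" or "side" or "wrist"; returns the picture (420x560x3 uint8, red, green, blue); there is no depth.
- vision.camera_params(name): a dict with "fx", "fy", "cx", "cy" (pixels), "view" (4x4, takes a point from world to camera coordinates). Camera axes: x right, y up, looking along -z (the intrinsics and any distortion apply to the point x, -y, -z); pixel columns grow to the right and rows downward; lengths in m; the calibration is good to about 2 mm. A picture is of the moment at which its call begins: read the wrist's pose just before it. camera_params takes no time and is no camera call; for the wrist camera it gives the pose at the moment of the call.
- ticket.finish_job(): hands the job in; it is judged then, once.
The state is a dict: "time": time; "joints": joint angles; "joint_velocities": joint speeds; "tau": joint torques, N m; "tool_pos": TCP position; "orientation": TCP orientation; "contact_force": force on the tool from outside, world axes, zero at the start; "torque": the same for the moment, N m; "gripper_width": finger opening in m; "grasp_force": force on a finger pad.
Only numpy, scipy, OpenCV 4.12 (cv2) and the standard library are available. Lean on these libraries where they do the work, as an engineer would, in place of code of your own. Each camera call takes 0.05 s, during which the arm holds its last target. There are 200 camera calls.

### The job

Find out by feel which of the three identical closed canisters is the fullest. Going from your left to your right, lift each one by its lid knob a few centimetres clear of its coaster, feel its weight, and put it gently back upright on its own coaster before you take the next; then hold the heaviest up steadily with its underside at least 12 cm above the worktop and finish while still holding it, with the other two standing on their coasters and nothing else on the worktop disturbed.

Things in the scene. Friction and masses are not known exactly. Their poses are not given: they have to be found in the camera images.
- canister_left: cream round canister that starts on the robot's left (+y); all three look alike: 87 mm wide, 110 mm tall, fixed lid up to 97 mm, on its centre a round knob 20 mm wide from 92 to 110 mm up, to be pinched from above. Masses about 0.30, 0.46, 0.78 kg (+-0.06), dealt at random; the load inside can shift a few mm. Origin: centre of the underside, z up
- canister_middle: cream round canister that starts between the other two; all three look alike: 87 mm wide, 110 mm tall, fixed lid up to 97 mm, on its centre a round knob 20 mm wide from 92 to 110 mm up, to be pinched from above. Masses about 0.30, 0.46, 0.78 kg (+-0.06), dealt at random; the load inside can shift a few mm. Origin: centre of the underside, z up
- canister_right: cream round canister that starts on the robot's right (-y); all three look alike: 87 mm wide, 110 mm tall, fixed lid up to 97 mm, on its centre a round knob 20 mm wide from 92 to 110 mm up, to be pinched from above. Masses about 0.30, 0.46, 0.78 kg (+-0.06), dealt at random; the load inside can shift a few mm. Origin: centre of the underside, z up
- coaster_left: black-and-white checkered square coaster, 95 x 95 x 6 mm, fixed to the worktop, on which canister_left stands at the start, centred. Origin: centre of the underside; top at z = 6 mm
- coaster_middle: black-and-white checkered square coaster, 95 x 95 x 6 mm, fixed to the worktop, on which canister_middle stands at the start, centred. Origin: centre of the underside; top at z = 6 mm
- coaster_right: black-and-white checkered square coaster, 95 x 95 x 6 mm, fixed to the worktop, on which canister_right stands at the start, centred. Origin: centre of the underside; top at z = 6 mm
- glass: bystander, not to be disturbed: clear drinking glass, 81 mm wide, 93 mm tall. Origin: centre of the underside
- tin: bystander, not to be disturbed: green food tin, 75 mm wide, 58 mm tall. Origin: centre of the underside
- shaker: bystander, not to be disturbed: glass shaker with a grey cap, 44 mm wide, 90 mm tall. Origin: centre of the underside
- jar_1: bystander, not to be disturbed: spice jar with a black cap, 41 mm wide, 105 mm tall. Origin: centre of the underside
- jar_2: bystander, not to be disturbed: spice jar with a black cap, 41 mm wide, 105 mm tall. Origin: centre of the underside

How it is judged:
On the way, in this order (a step that is already met when the one before it is completed fails the run):
1. the left canister is held clear of its coaster (underside at least 16 mm above it) (height (world z) of canister_left above 0.022 m and contact force between canister_left and coaster_left below 0.05 N and contact force between the fingers and canister_left above 1 N), for 0.3 s.
2. the left one stands back on its coaster and the middle one is held clear of its own (height (world z) of canister_middle above 0.022 m and contact force between canister_middle and coaster_middle below 0.05 N and contact force between the fingers and canister_middle above 1 N and contact force between canister_left and coaster_left above 1 N and horizontal distance between canister_left and coaster_left below 0.025 m and angle between canister_left's own z axis and vertical below 0.12 rad), for 0.3 s.
3. the left and middle ones stand on their coasters and the right one is held clear of its own (height (world z) of canister_right above 0.022 m and contact force between canister_right and coaster_right below 0.05 N and contact force between the fingers and canister_right above 1 N and contact force between canister_left and coaster_left above 1 N and horizontal distance between canister_left and coaster_left below 0.025 m and angle between each of canister_left, canister_middle's own z axis and vertical below 0.12 rad and contact force between canister_middle and coaster_middle above 1 N and horizontal distance between canister_middle and coaster_middle below 0.025 m), for 0.3 s.
At the end, for the whole second after the job is handed in: The heaviest canister is held still and upright in the fingers alone, its underside over 11.5 cm above the worktop; the other two stand upright and untouched on their own coasters, within 25 mm of centre, each pressing with under 5.8 N. If the right one is heaviest it need not be put back first (((height (world z) of canister_left above 0.115 m and contact force between the fingers and canister_left above 1 N and angle between canister_left's own z axis and vertical below 0.35 rad and linear speed of canister_left below 0.05 m/s and contact force between canister_left and glass below 0.1 N and contact force between canister_left and tin below 0.1 N and contact force between canister_left and shaker below 0.1 N and contact force between canister_left and jar_1 below 0.1 N and contact force between canister_left and jar_2 below 0.1 N and contact force between canister_middle and coaster_middle between 1 and 5.8 N and horizontal distance between canister_middle and coaster_middle below 0.025 m and angle between each of canister_middle, canister_right's own z axis and vertical below 0.12 rad and contact force between each of canister_middle, canister_right and canister_left below 0.1 N and contact force between each of the arm, the fingers and canister_middle below 0.1 N and contact force between canister_right and coaster_right between 1 and 5.8 N and horizontal distance between canister_right and coaster_right below 0.025 m and contact force between each of the arm, the fingers and canister_right below 0.1 N) or (height (world z) of canister_middle above 0.115 m and contact force between the fingers and canister_middle above 1 N and angle between canister_middle's own z axis and vertical below 0.35 rad and linear speed of canister_middle below 0.05 m/s and contact force between canister_middle and glass below 0.1 N and contact force between canister_middle and tin below 0.1 N and contact force between canister_middle and shaker below 0.1 N and contact force between canister_middle and jar_1 below 0.1 N and contact force between canister_middle and jar_2 below 0.1 N and contact force between canister_left and coaster_left between 1 and 5.8 N and horizontal distance between canister_left and coaster_left below 0.025 m and angle between each of canister_left, canister_right's own z axis and vertical below 0.12 rad and contact force between each of canister_left, canister_right and canister_middle below 0.1 N and contact force between each of the arm, the fingers and canister_left below 0.1 N and contact force between canister_right and coaster_right between 1 and 5.8 N and horizontal distance between canister_right and coaster_right below 0.025 m and contact force between each of the arm, the fingers and canister_right below 0.1 N) or (height (world z) of canister_right above 0.115 m and contact force between the fingers and canister_right above 1 N and angle between canister_right's own z axis and vertical below 0.35 rad and linear speed of canister_right below 0.05 m/s and contact force between canister_right and glass below 0.1 N and contact force between canister_right and tin below 0.1 N and contact force between canister_right and shaker below 0.1 N and contact force between canister_right and jar_1 below 0.1 N and contact force between canister_right and jar_2 below 0.1 N and contact force between canister_left and coaster_left between 1 and 5.8 N and horizontal distance between canister_left and coaster_left below 0.025 m and angle between each of canister_left, canister_middle's own z axis and vertical below 0.12 rad and contact force between each of canister_left, canister_middle and canister_right below 0.1 N and contact force between each of the arm, the fingers and canister_left below 0.1 N and contact force between canister_middle and coaster_middle between 1 and 5.8 N and horizontal distance between canister_middle and coaster_middle below 0.025 m and contact force between each of the arm, the fingers and canister_middle below 0.1 N))); the arm keeps its last pose, push and grip.
It fails at once if a canister is tipped by more than 0.6 rad (angle between any of canister_left, canister_middle, canister_right's own z axis and vertical above 0.6 rad).
It fails at once if a canister is dropped or banged on its coaster (more than 60 N) (contact force between canister_left and coaster_left above 60 N or contact force between canister_middle and coaster_middle above 60 N or contact force between canister_right and coaster_right above 60 N).
It fails at once if a bystander is moved by more than 3 cm (distance of any of glass, tin, shaker, jar_1, jar_2 from where it was at the start of the episode above 0.03 m).
It also fails if it takes over 72 s, if anything falls off the work surface, if the arm or the gripper's body presses on something with over 40 N, if the wrist force passes 120 N, or if a joint passes its speed limit or range.

## Working session

There is one attempt and no reset: what is moved stays moved. The work goes in short steps, Python scripts to look and compute and a shell command to move; the robot and the scene stay as the last step left them, time stands still between calls to the robot, and variables do not carry over. Pictures are saved under pics/ and viewed, at most 10 in all, crops included, and the job is handed in when it is done.

```bash
ls; mkdir -p pics
python3 - <<'E'
from workcell import arm, vision, ticket
import cv2
s=arm.read_state();print(s,arm.hold_point_z)
for n in("scene","side"):
    cv2.imwrite(f"pics/{n}1.png",vision.capture(n)[:,:,::-1]);p=vision.camera_params(n);print(n,p)
E
```

```text
jog.py
pics
workcell.py
{'time': 0.0, 'joints': array([ 1.22840947,  0.43521085,  0.0249753 ,  1.57410193, -0.01160604,
        1.13397366, -0.07507142]), 'joint_velocities': array([-0.00113822, -0.00182489, -0.00091481,  0.00257891,  0.00122036,
        0.00076497,  0.00025011]), 'tau': array([ 3.32244808e-04, -6.67853308e+01,  9.84687880e-01, -3.14460397e+01,
       -6.08412805e-02,  4.29440523e-02,  1.37794123e-04]), 'tool_pos': array([ 0.14825982, -0.60663972,  0.22595066]), 'orientation': array([-3.11754452e+00, -3.75501714e-01,  5.01999323e-04]), 'contact_force': array([-0.21537582,  0.03697275, -0.37275653]), 'torque': array([-0.00604323,  0.00038524, -0.01361989]), 'grasp_force': 0.0, 'gripper_width': 0.09189950147134657} 0.0188
scene {'fx': 480.55781259332883, 'fy': 480.55781259332883, 'cx': 276.7768632665937, 'cy': 211.74126788101606, 'view': array([[-0.58912145, -0.80782028, -0.01903445,  0.36203661],
       [ 0.40211536, -0.31352137,  0.86023694, -0.26331569],
       [-0.70088455,  0.49912999,  0.5095391 , -0.85939309],
       [ 0.        ,  0.        ,  0.        ,  1.        ]])}
side {'fx': 505.28413818139575, 'fy': 505.28413818139575, 'cx': 281.72409649319604, 'cy': 214.62851363935727, 'view': array([[-0.85286101, -0.52211831,  0.00453473,  0.51659445],
       [ 0.28171402, -0.45282241,  0.84592498, -0.17323476],
       [-0.4396195 ,  0.72273393,  0.53328263, -1.31685725],
       [ 0.        ,  0.        ,  0.        ,  1.        ]])}
```

View pics/scene1.png

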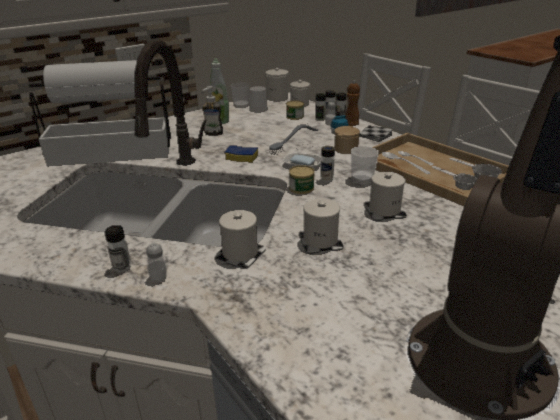

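View pics/side1.png

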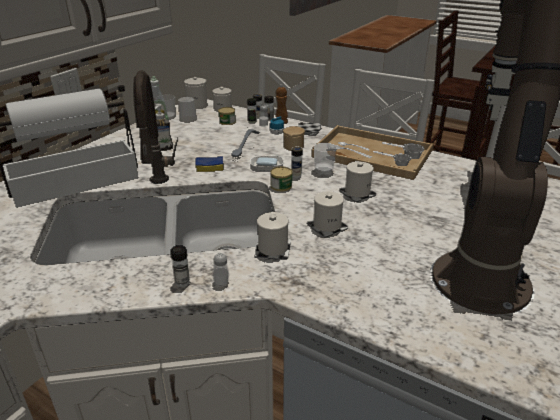

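The scene view shows the knobs at about (238,215), (321,203) and (388,177). The side view shows them at (273,216), (328,196) and (359,166). +y runs toward the image left, so the leftmost is canister_left. The glass, tin and a jar stand behind the right and middle canisters, and the shaker and other jar are at lower left. I'll zoom in on the knobs to get finer positions.

```bash
cat > h.py <<'E'
import numpy as np
from workcell import arm, vision, ticket
def ray(n,uv,p=None):
    p=p or vision.camera_params(n);V=p["view"];R=V[:3,:3]
    d=R.T@np.array([(uv[0]-p["cx"])/p["fx"],-(uv[1]-p["cy"])/p["fy"],-1]);return -R.T@V[:3,3],d/np.linalg.norm(d)
def tri(rays):
    A=0;b=0
    for o,d in rays:
        M=np.eye(3)-np.outer(d,d);A=A+M;b=b+M@o
    x=np.linalg.solve(A,b);return x,max(np.linalg.norm((np.eye(3)-np.outer(d,d))@(x-o)) for o,d in rays)
def onz(n,uv,z):
    o,d=ray(n,uv);return o+d*(z-o[2])/d[2]
def proj(n,X,p=None):
    p=p or vision.camera_params(n);c=p["view"]@np.r_[X,1];return np.array([p["cx"]+p["fx"]*c[0]/-c[2],p["cy"]-p["fy"]*c[1]/-c[2]])
E
python3 - <<'E'
from h import *
import cv2
S=[(238,215),(321,203),(388,177)];D=[(273,216),(328,196),(359,166)]
for a,b in zip(S,D): print(tri([ray("scene",a),ray("side",b)]))
for n,uv in dict(glass=(364,182),tin=(301,191),jar=(327,181),shaker=(156,281),jar2=(119,272)).items(): print(n,onz("scene",uv,0))
rows=[]
for f,P in(("scene",S),("side",D)):
    I=cv2.imread(f"pics/{f}1.png")
    rows.append(np.hstack([cv2.resize(I[v-12:v+12,u-16:u+16],None,fx=8,fy=8,interpolation=cv2.INTER_NEAREST) for u,v in P]))
cv2.imwrite("pics/crop.png",np.vstack(rows))
E
```

```text
(array([0.53203743, 0.16650884, 0.11088777]), np.float64(0.0012292557193134394))
(array([ 0.45925652, -0.0184709 ,  0.10748379]), np.float64(0.001059592041485801))
(array([ 0.46667531, -0.25643212,  0.1004587 ]), np.float64(0.00017291642657377252))
glass [ 0.62042012 -0.33235695  0.        ]
tin [ 0.69327628 -0.14591105  0.        ]
jar [ 0.69479651 -0.24877936  0.        ]
shaker [0.56137482 0.37094878 0.        ]
jar2 [0.64375733 0.42511238 0.        ]
```

View pics/crop.png

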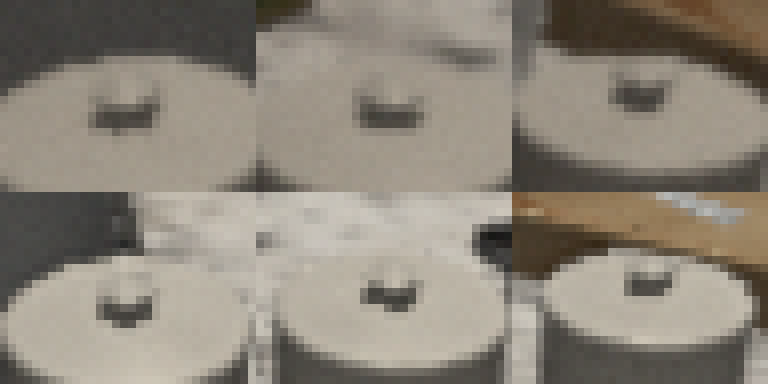

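Run:
```python
from h import *
from scipy.spatial.transform import Rotation as R
S=[(237.2,214),(321.2,202),(387.5,174.3)];D=[(272.2,215.3),(328.2,194),(359.5,163)]
for a,b in zip(S,D): print(tri([ray("scene",a),ray("side",b)]),onz("scene",a,.116),onz("side",b,.116))
s=arm.read_state();print(R.from_rotvec(s["orientation"]).as_matrix().round(3)); p=vision.camera_params("wrist")
print(p, (np.linalg.inv(p["view"])[:3,3]-s["tool_pos"]))
```

```text
(array([0.53417301, 0.16717774, 0.11277815]), np.float64(0.0012317652398110093)) [0.5275368  0.17128026 0.116     ] [0.5327289  0.16957179 0.116     ]
(array([ 0.45920606, -0.01922113,  0.11189594]), np.float64(0.0006445344307778645)) [ 0.45284053 -0.01348104  0.116     ] [ 0.45674068 -0.01386813  0.116     ]
(array([ 0.46290471, -0.24900309,  0.11376079]), np.float64(0.001369483164757176)) [ 0.4579865  -0.24296508  0.116     ] [ 0.46243065 -0.24761031  0.116     ]
[[ 0.971  0.237 -0.   ]
 [ 0.237 -0.971  0.001]
 [-0.    -0.001 -1.   ]]
{'fx': 324.63593543263016, 'fy': 324.63593543263016, 'cx': 279.39995912109634, 'cy': 205.55783265320582, 'view': array([[ 2.37423485e-01, -9.71405948e-01, -7.57006367e-04,
        -6.24839131e-01],
       [ 9.38730383e-01,  2.29637460e-01, -2.57005651e-01,
         3.24470721e-02],
       [ 2.49830655e-01,  6.03085526e-02,  9.66409604e-01,
        -3.87954955e-01],
       [ 0.00000000e+00,  0.00000000e+00,  0.00000000e+00,
         1.00000000e+00]])} [0.06656278 0.0156848  0.15677161]
```

The three knobs triangulate to tops at z of 0.112–0.114, against an expected 0.116, so they are consistent. I'll move over the right one first for a safe arc, then refine with the wrist camera.

The rows are not in the units I measure in: shifts go in shares of 50 mm and turns go in shares of pi/2 rad. I convert before sending: 0.04 m is 0.8, -0.028 m is -0.56.

```bash
echo '[{"xyz": [0.4, -0.28, 0], "aperture": 0.092}, {"xyz": [0.8, -0.56, 0], "aperture": 0.092}, {"xyz": [0.8, -0.56, 0], "aperture": 0.092}, {"xyz": [0.8, -0.56, 0], "aperture": 0.092}, {"xyz": [0.8, -0.56, 0], "aperture": 0.092}, {"xyz": [0.8, -0.56, 0], "aperture": 0.092}, {"xyz": [0.8, -0.56, 0], "aperture": 0.092}, {"xyz": [0.8, -0.56, 0], "aperture": 0.092}, {"xyz": [0.8, -0.56, 0], "aperture": 0.092}, {"xyz": [0.8, -0.56, 0], "aperture": 0.092}]' > next.json && python3 jog.py next.json 30
echo '[{"aperture": 0.092}, {"aperture": 0.092}, {"aperture": 0.092}]' > next.json && python3 jog.py next.json
python3 - <<'E'
from h import *
import cv2
p=vision.camera_params("wrist");np.savez("w1.npz",**p)
cv2.imwrite("pics/w1.png",vision.capture("wrist")[:,:,::-1])
for X in((.532,.169,.116),(.457,-.016,.116),(.462,-.247,.116)):print(proj("wrist",X,p))
print(arm.read_state()["contact_force"])
E
```

```text
time: 1.1
tool_pos: [0.4552, -0.2568, 0.2267]
orientation: [3.119, 0.375, -0.0]
contact_force: [0.5, -0.4, 0.6]
gripper_width: 0.0916
grasp_force: 0.0
time: 1.4
tool_pos: [0.4535, -0.2595, 0.2264]
orientation: [3.119, 0.374, -0.002]
contact_force: [0.0, 0.2, -0.5]
gripper_width: 0.0917
grasp_force: 0.0
[-283.5405552   -40.50967107]
[-15.74974108 128.71327877]
[266.75266879 189.44800651]
[ 0.03455114  0.39095167 -0.05300066]
```

View pics/w1.png

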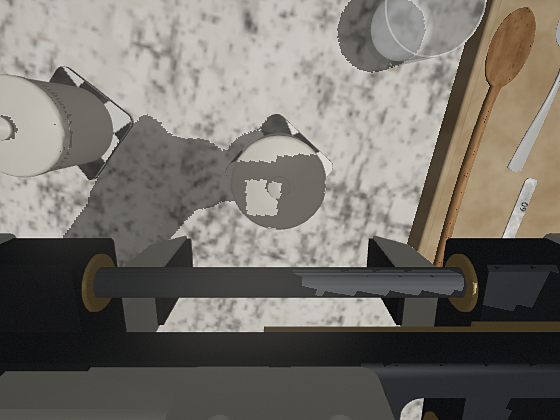

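The wrist view shows the right knob near (273,187), where I predicted (267,189). The middle canister is cut off at the left edge, with its knob near (2,127). I'll take a wrist view above each of the others.

```bash
cat > cap.py <<'E'
import sys,cv2
from h import *
n=sys.argv[1];p=vision.camera_params("wrist");np.savez(n+".npz",**p)
cv2.imwrite(f"pics/{n}.png",vision.capture("wrist")[:,:,::-1])
E
echo '[{"xyz": [0.2, -0.76, 0], "aperture": 0.092}, {"xyz": [0.2, -0.76, 0], "aperture": 0.092}, {"xyz": [0.2, -0.76, 0], "aperture": 0.092}, {"xyz": [0.2, -0.76, 0], "aperture": 0.092}, {"xyz": [0.2, -0.76, 0], "aperture": 0.092}, {"xyz": [0.16, -0.74, 0], "aperture": 0.092}, {"aperture": 0.092}, {"aperture": 0.092}, {"aperture": 0.092}]' > next.json && python3 jog.py next.json
python3 cap.py w2
echo '[{"xyz": [0.48, -0.66, 0], "aperture": 0.092}, {"xyz": [0.48, -0.68, 0], "aperture": 0.092}, {"xyz": [0.48, -0.68, 0], "aperture": 0.092}, {"xyz": [0.48, -0.68, 0], "aperture": 0.092}, {"xyz": [0.44, -0.64, 0], "aperture": 0.092}, {"aperture": 0.092}, {"aperture": 0.092}, {"aperture": 0.092}]' > next.json && python3 jog.py next.json
python3 cap.py w3
python3 - <<'E'
import cv2,numpy as np
I=[cv2.resize(cv2.imread(f"pics/w{i}.png")[100:260,180:340],None,fx=2.5,fy=2.5) for i in(2,3)]
cv2.imwrite("pics/w23.png",np.hstack(I))
E
```

```text
time: 2.35
tool_pos: [0.4567, -0.0262, 0.2266]
orientation: [3.119, 0.371, -0.0]
contact_force: [0.9, 0.0, -0.7]
gripper_width: 0.0918
grasp_force: 0.0
time: 3.2
tool_pos: [0.532, 0.1637, 0.2264]
orientation: [3.118, 0.371, -0.001]
contact_force: [0.2, -0.5, -0.9]
gripper_width: 0.0916
grasp_force: 0.0
```

View pics/w23.png

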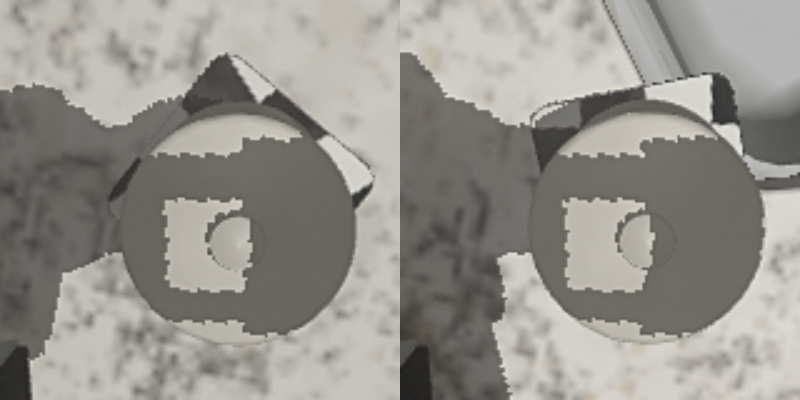

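Knobs at M (274.6,196.8) in w2 and L (278.6,196.8) in w3. The apparent diameter is 23 px, about 20 mm, so both match.

Run:
```python
from h import *
ld=lambda n:{k:v for k,v in np.load(n+".npz").items()}
for n,uv,a,b in(("w2",(274.1,196.3),(321.2,202),(328.2,194)),("w3",(278.1,196.3),(237.2,214),(272.2,215.3)),("w1",(273,187),(387.5,174.3),(359.5,163))):
    p=ld(n);o,d=ray("wrist",uv,p);print(n,o+d*(.116-o[2])/d[2],tri([(o,d),ray("scene",a),ray("side",b)]))
```

```text
w2 [ 0.46097424 -0.02119431  0.116     ] (array([ 0.4601202 , -0.02090644,  0.11090193]), np.float64(0.000983420860335655))
w3 [0.5370227  0.16538981 0.116     ] (array([0.53586536, 0.16544875, 0.11133745]), np.float64(0.001461092412688581))
w1 [ 0.46528003 -0.25161724  0.116     ] (array([ 0.46444962, -0.25159604,  0.11230888]), np.float64(0.0014795433730465462))
```

In the tool's units: 0.03 m is 0.6, 0.008 m is 0.16.

```bash
echo '[{"xyz": [0.09, -0.02, 0.2], "aperture": 0.06}, {"xyz": [0, 0, 0.6], "aperture": 0.06}, {"xyz": [0, 0, 0.6], "aperture": 0.06}, {"xyz": [0, 0, 0.5], "aperture": 0.06}, {"xyz": [0, 0, 0.3], "aperture": 0.06}, {"xyz": [0, 0, 0.16], "aperture": 0.06}, {"aperture": 0.06}, {"aperture": 0.06}]' > next.json && python3 jog.py next.json 30
echo '[{"xyz": [0, 0, 0.02], "aperture": 0.06}, {"xyz": [0, 0, 0.02], "aperture": 0.06}, {"xyz": [0, 0, 0.02], "aperture": 0.06}, {"aperture": 0.06}, {"aperture": 0.06}]' > next.json && python3 jog.py next.json
python3 cap.py w4
```

```text
time: 4.05
tool_pos: [0.5364, 0.1679, 0.1092]
orientation: [-3.119, -0.375, -0.001]
contact_force: [0.1, -0.1, 0.9]
gripper_width: 0.0601
grasp_force: 0.0
time: 4.55
tool_pos: [0.536, 0.1681, 0.1058]
orientation: [3.119, 0.376, 0.0]
contact_force: [-0.3, -0.1, -0.5]
gripper_width: 0.0601
grasp_force: 0.0
```

View pics/w4.png

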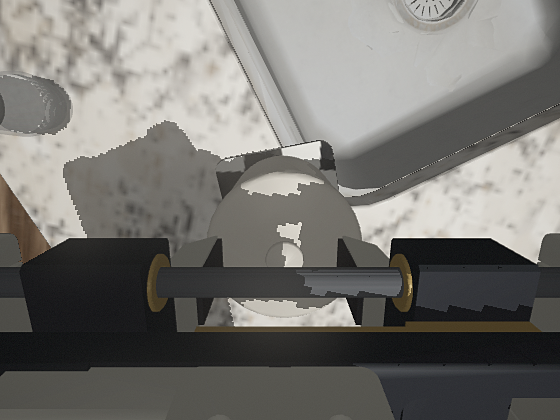

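The view from above the left canister shows the knob near (285,256), between fingers at columns 222 and 338. The row alignment still needs a check.

Run:
```python
from h import *
s=arm.read_state();t=s["tool_pos"];p={k:v for k,v in np.load("w4.npz").items()}
print(t)
for x in(0,.01,-.01):print(proj("wrist",t+[x*.971,x*.237,.01],p))
o,d=ray("wrist",(285,256),p);print(o+d*(.116-o[2])/d[2])
```

```text
[0.53599622 0.16806885 0.10578288]
[278.44970799 263.2122275 ]
[278.44089724 244.16194392]
[278.45823957 281.65888179]
[0.54055957 0.16589467 0.116     ]
```

```bash
echo '[{"xyz": [0.02, 0.06, 0.02], "aperture": 0.06}, {"aperture": 0.04}, {"aperture": 0.015}, {"aperture": 0.015}, {"aperture": 0.015}, {"aperture": 0.015}, {"aperture": 0.015}, {"aperture": 0.015}]' > next.json && python3 jog.py next.json 40
python3 - <<'E'
from workcell import arm, vision, ticket
s=arm.read_state();print(s["contact_force"],s["torque"],s["tau"])
E
```

```text
time: 5.4
tool_pos: [0.5376, 0.1657, 0.1047]
orientation: [-3.119, -0.376, -0.0]
contact_force: [-0.9, 1.1, 0.2]
gripper_width: 0.0157
grasp_force: 40.0
[-0.91243911  1.06179285  0.20718908] [ 0.24438906  0.07080753 -0.03788456] [ 6.17385451e-01 -6.36934805e+01 -4.51759323e+00 -2.53402233e+01
  2.74522249e-01  5.31267095e-02  2.37946668e-03]
```

In the tool's units: -0.008 m is -0.16, -0.006 m is -0.12.

```bash
echo '[{"xyz": [0, 0, -0.06], "aperture": 0.012}, {"xyz": [0, 0, -0.12], "aperture": 0.012}, {"xyz": [0, 0, -0.16], "aperture": 0.012}, {"xyz": [0, 0, -0.16], "aperture": 0.012}, {"xyz": [0, 0, -0.12], "aperture": 0.012}, {"xyz": [0, 0, -0.08], "aperture": 0.012}, {"aperture": 0.012}, {"aperture": 0.012}, {"aperture": 0.012}, {"aperture": 0.012}]' > next.json && python3 jog.py next.json
for i in 1 2 3 4; do echo '[{"aperture": 0.012}, {"aperture": 0.012}]' > next.json && python3 jog.py next.json | grep -E "pos|contact|width"; done; python3 cap.py w5
```

```text
time: 6.4
tool_pos: [0.5374, 0.1653, 0.1394]
orientation: [3.119, 0.376, -0.001]
contact_force: [0.6, -0.1, -3.4]
gripper_width: 0.0162
grasp_force: 40.0
tool_pos: [0.5376, 0.1654, 0.1396]
contact_force: [-0.1, 0.5, -3.4]
gripper_width: 0.0165
tool_pos: [0.5377, 0.1654, 0.1397]
contact_force: [-0.0, 0.2, -2.8]
gripper_width: 0.0159
tool_pos: [0.5376, 0.1653, 0.1397]
contact_force: [-0.7, 0.6, -3.5]
gripper_width: 0.0162
tool_pos: [0.5376, 0.1654, 0.1397]
contact_force: [-0.1, -0.1, -2.6]
gripper_width: 0.0159
```

View pics/w5.png

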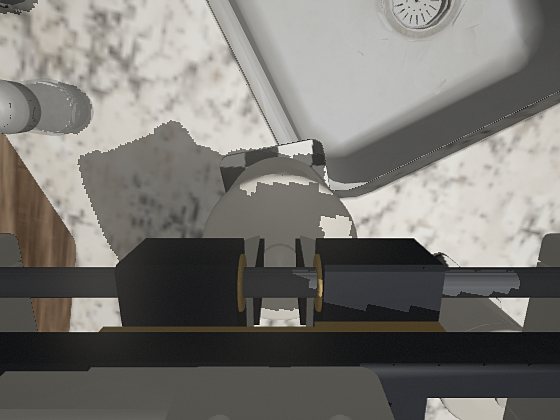

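The canister is held, upright, and clear of its coaster. It weighs about 3.1 N (0.31 kg), so it is the light one. Now I'll lower it.

In the tool's units: 0.008 m is 0.16, 0.007 m is 0.14.

```bash
echo '[{"xyz": [0, 0, 0.08], "aperture": 0.012}, {"xyz": [0, 0, 0.14], "aperture": 0.012}, {"xyz": [0, 0, 0.16], "aperture": 0.012}, {"xyz": [0, 0, 0.12], "aperture": 0.012}, {"xyz": [0, 0, 0.08], "aperture": 0.012}, {"xyz": [0, 0, 0.04], "aperture": 0.012}, {"xyz": [0, 0, 0.04], "aperture": 0.012}, {"xyz": [0, 0, 0.02], "aperture": 0.012}, {"xyz": [0, 0, 0.02], "aperture": 0.012}, {"aperture": 0.012}]' > next.json && python3 jog.py next.json
```

```text
time: 8.25
tool_pos: [0.5377, 0.1654, 0.1048]
orientation: [-3.119, -0.376, -0.0]
contact_force: [-0.4, -0.2, -2.5]
gripper_width: 0.0159
grasp_force: 40.0
```

In the tool's units: 0.0007 m is 0.014.

```bash
echo '[{"xyz": [0, 0, 0.014], "aperture": 0.012}, {"aperture": 0.012}, {"aperture": 0.012}]' > next.json && python3 jog.py next.json | grep -E "pos|contact"
echo '[{"xyz": [0, 0, 0.014], "aperture": 0.012}, {"aperture": 0.012}, {"aperture": 0.012}]' > next.json && python3 jog.py next.json| grep -E "pos|contact"
```

```text
tool_pos: [0.5379, 0.1656, 0.1046]
contact_force: [-1.3, -1.1, 5.6]
tool_pos: [0.538, 0.1656, 0.1045]
contact_force: [-4.4, -0.8, 12.9]
```

In the tool's units: -0.025 m is -0.5, -0.01 m is -0.2.

```bash
echo '[{"xyz": [0, 0, -0.02], "aperture": 0.012}, {"aperture": 0.03}, {"aperture": 0.06}, {"aperture": 0.06}, {"aperture": 0.06}, {"xyz": [0, 0, -0.2], "aperture": 0.06}, {"xyz": [0, 0, -0.5], "aperture": 0.06}, {"xyz": [0, 0, -0.5], "aperture": 0.06}, {"aperture": 0.06}]' > next.json && python3 jog.py next.json
echo '[{"xyz": [-0.24, 0.32, 0], "aperture": 0.06}, {"xyz": [-0.48, 0.66, 0], "aperture": 0.06}, {"xyz": [-0.48, 0.66, 0], "aperture": 0.06}, {"xyz": [-0.48, 0.66, 0], "aperture": 0.06}, {"xyz": [-0.48, 0.66, 0], "aperture": 0.06}, {"xyz": [-0.22, 0.3, 0], "aperture": 0.06}, {"aperture": 0.06}, {"aperture": 0.06}]' > next.json && python3 jog.py next.json
python3 cap.py w6
```

```text
time: 9.75
tool_pos: [0.5396, 0.1665, 0.1683]
orientation: [-3.118, -0.376, -0.009]
contact_force: [0.4, -0.3, -0.2]
gripper_width: 0.0602
grasp_force: 0.0
time: 10.55
tool_pos: [0.461, -0.021, 0.1646]
orientation: [-3.119, -0.375, -0.001]
contact_force: [-0.2, 0.1, -0.3]
gripper_width: 0.0601
grasp_force: 0.0
```

View pics/w6.png

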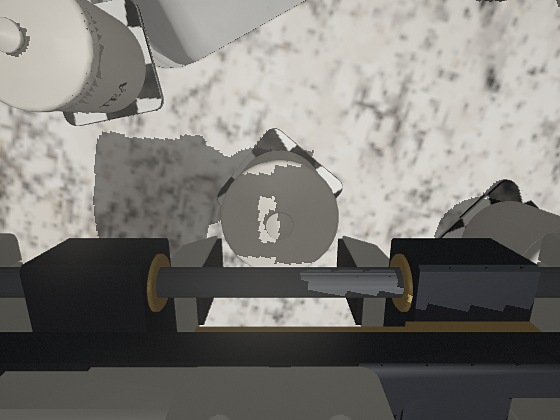

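The left canister is standing upright on its coaster at upper left. The middle knob is at (279,226), centred between the fingers, so I'll go down, grip and lift.

In the tool's units: 0.025 m is 0.5, 0.015 m is 0.3.

```bash
echo '[{"xyz": [0, 0, 0.3], "aperture": 0.06}, {"xyz": [0, 0, 0.5], "aperture": 0.06}, {"xyz": [0, 0, 0.24], "aperture": 0.06}, {"xyz": [0, 0, 0.1], "aperture": 0.06}, {"xyz": [0, 0, 0.04], "aperture": 0.06}, {"aperture": 0.06}, {"aperture": 0.06}]' > next.json && python3 jog.py next.json
echo '[{"xyz": [0, 0, 0.01], "aperture": 0.04}, {"aperture": 0.03}, {"aperture": 0.012}, {"aperture": 0.012}, {"aperture": 0.012}, {"aperture": 0.012}, {"aperture": 0.012}]' > next.json && python3 jog.py next.json 40
```

```text
time: 11.3
tool_pos: [0.4613, -0.0211, 0.106]
orientation: [3.119, 0.376, 0.002]
contact_force: [-0.1, -0.3, 0.2]
gripper_width: 0.0601
grasp_force: 0.0
time: 12.0
tool_pos: [0.4607, -0.021, 0.1048]
orientation: [-3.119, -0.376, 0.0]
contact_force: [-1.2, 1.3, 0.8]
gripper_width: 0.0163
grasp_force: 40.0
```

In the tool's units: -0.008 m is -0.16, -0.006 m is -0.12.

```bash
echo '[{"xyz": [0, 0, -0.06], "aperture": 0.012}, {"xyz": [0, 0, -0.12], "aperture": 0.012}, {"xyz": [0, 0, -0.16], "aperture": 0.012}, {"xyz": [0, 0, -0.16], "aperture": 0.012}, {"xyz": [0, 0, -0.12], "aperture": 0.012}, {"xyz": [0, 0, -0.08], "aperture": 0.012}, {"aperture": 0.012}, {"aperture": 0.012}, {"aperture": 0.012}, {"aperture": 0.012}]' > next.json && python3 jog.py next.json
for i in 1 2 3 4; do echo '[{"aperture": 0.012}, {"aperture": 0.012}]' > next.json && python3 jog.py next.json | grep -E "pos|contact|width"; done
```

```text
time: 13.0
tool_pos: [0.4605, -0.0212, 0.1395]
orientation: [-3.119, -0.376, 0.001]
contact_force: [-0.2, -0.8, -4.7]
gripper_width: 0.0161
grasp_force: 40.0
tool_pos: [0.4607, -0.0212, 0.1397]
contact_force: [0.4, 0.3, -5.2]
gripper_width: 0.0161
tool_pos: [0.4608, -0.0212, 0.1398]
contact_force: [-0.1, 0.6, -4.9]
gripper_width: 0.0163
tool_pos: [0.4607, -0.0212, 0.1398]
contact_force: [-0.1, 0.4, -5.1]
gripper_width: 0.0164
tool_pos: [0.4607, -0.0212, 0.1398]
contact_force: [0.2, 0.0, -3.9]
gripper_width: 0.0164
```

The middle canister weighs about 4.8 N (0.49 kg), so it is the medium one. I'll put it back.

In the tool's units: 0.008 m is 0.16, 0.007 m is 0.14.

```bash
echo '[{"xyz": [0, 0, 0.08], "aperture": 0.012}, {"xyz": [0, 0, 0.14], "aperture": 0.012}, {"xyz": [0, 0, 0.16], "aperture": 0.012}, {"xyz": [0, 0, 0.12], "aperture": 0.012}, {"xyz": [0, 0, 0.08], "aperture": 0.012}, {"xyz": [0, 0, 0.04], "aperture": 0.012}, {"xyz": [0, 0, 0.04], "aperture": 0.012}, {"xyz": [0, 0, 0.02], "aperture": 0.012}, {"xyz": [0, 0, 0.02], "aperture": 0.012}, {"aperture": 0.012}]' > next.json && python3 jog.py next.json | grep -E "pos|contact"
echo '[{"xyz": [0, 0, 0.012], "aperture": 0.012}, {"aperture": 0.012}, {"aperture": 0.012}]' > next.json && python3 jog.py next.json | grep -E "pos|contact"
```

```text
tool_pos: [0.4609, -0.0213, 0.1049]
contact_force: [0.1, -0.7, -4.9]
tool_pos: [0.4611, -0.0214, 0.1048]
contact_force: [-2.0, -1.7, 6.5]
```

```bash
echo '[{"xyz": [0, 0, -0.008], "aperture": 0.012}, {"aperture": 0.03}, {"aperture": 0.06}, {"aperture": 0.06}, {"aperture": 0.06}, {"xyz": [0, 0, -0.2], "aperture": 0.06}, {"xyz": [0, 0, -0.5], "aperture": 0.06}, {"xyz": [0, 0, -0.5], "aperture": 0.06}, {"aperture": 0.06}]' > next.json && python3 jog.py next.json
echo '[{"xyz": [-0.08, 0.4, 0], "aperture": 0.06}, {"xyz": [-0.18, 0.8, 0], "aperture": 0.06}, {"xyz": [-0.18, 0.8, 0], "aperture": 0.06}, {"xyz": [-0.18, 0.8, 0], "aperture": 0.06}, {"xyz": [-0.18, 0.8, 0], "aperture": 0.06}, {"xyz": [-0.14, 0.6, 0], "aperture": 0.06}, {"xyz": [-0.08, 0.3, 0], "aperture": 0.06}, {"aperture": 0.06}, {"aperture": 0.06}]' > next.json && python3 jog.py next.json
python3 cap.py w7
```

```text
time: 16.0
tool_pos: [0.4628, -0.0209, 0.1681]
orientation: [3.118, 0.376, 0.009]
contact_force: [-0.3, 0.7, -0.2]
gripper_width: 0.0598
grasp_force: 0.0
time: 16.9
tool_pos: [0.4647, -0.2503, 0.1645]
orientation: [-3.118, -0.377, 0.0]
contact_force: [-0.3, 0.4, 0.7]
gripper_width: 0.0601
grasp_force: 0.0
```

View pics/w7.png

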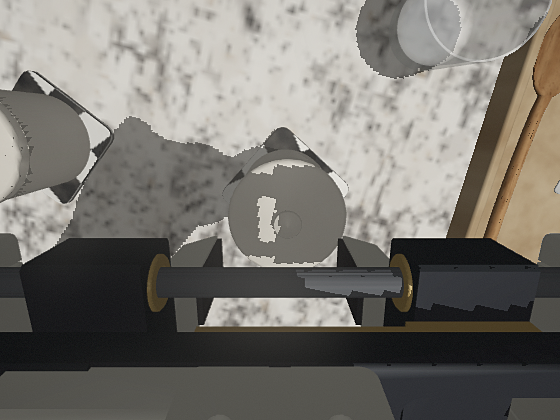

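The middle canister is upright on its coaster. The right knob is at (288,224), about 5 mm off in tool y, so I'll correct, descend and grip.

In the tool's units: 0.025 m is 0.5, 0.005 m is 0.1.

```bash
echo '[{"xyz": [0.02, 0.1, 0.2], "aperture": 0.06}, {"xyz": [0, 0, 0.5], "aperture": 0.06}, {"xyz": [0, 0, 0.32], "aperture": 0.06}, {"xyz": [0, 0, 0.12], "aperture": 0.06}, {"xyz": [0, 0, 0.04], "aperture": 0.06}, {"xyz": [0, 0, 0.02], "aperture": 0.06}, {"aperture": 0.06}]' > next.json && python3 jog.py next.json
python3 cap.py w8; echo '[{"aperture": 0.04}, {"aperture": 0.03}, {"aperture": 0.012}, {"aperture": 0.012}, {"aperture": 0.012}, {"aperture": 0.012}, {"aperture": 0.012}]' > next.json && python3 jog.py next.json 50
```

```text
time: 17.65
tool_pos: [0.4673, -0.2565, 0.1052]
orientation: [3.118, 0.376, 0.001]
contact_force: [-0.1, 1.1, 0.2]
gripper_width: 0.0599
grasp_force: 0.0
time: 18.4
tool_pos: [0.4666, -0.2558, 0.1045]
orientation: [-3.118, -0.376, 0.001]
contact_force: [-1.2, 3.4, 1.0]
gripper_width: 0.0156
grasp_force: 50.0
```

In the tool's units: -0.008 m is -0.16, -0.006 m is -0.12.

```bash
echo '[{"xyz": [0, 0, -0.06], "aperture": 0.012}, {"xyz": [0, 0, -0.12], "aperture": 0.012}, {"xyz": [0, 0, -0.16], "aperture": 0.012}, {"xyz": [0, 0, -0.16], "aperture": 0.012}, {"xyz": [0, 0, -0.12], "aperture": 0.012}, {"xyz": [0, 0, -0.08], "aperture": 0.012}, {"aperture": 0.012}, {"aperture": 0.012}, {"aperture": 0.012}, {"aperture": 0.012}]' > next.json && python3 jog.py next.json
for i in 1 2 3; do echo '[{"aperture": 0.012}, {"aperture": 0.012}]' > next.json && python3 jog.py next.json | grep -E "pos|contact|width"; done
```

```text
time: 19.4
tool_pos: [0.4666, -0.2564, 0.1393]
orientation: [-3.119, -0.376, 0.001]
contact_force: [-0.6, 0.1, -6.9]
gripper_width: 0.0158
grasp_force: 50.0
tool_pos: [0.4667, -0.2565, 0.1395]
contact_force: [-0.0, -0.1, -7.4]
gripper_width: 0.0158
tool_pos: [0.4668, -0.2565, 0.1396]
contact_force: [-0.5, 0.3, -7.2]
gripper_width: 0.0156
tool_pos: [0.4668, -0.2565, 0.1396]
contact_force: [-0.3, 0.9, -7.1]
gripper_width: 0.0162
```

The right canister weighs about 7.2 N (0.73 kg), so it is the heaviest. I'll raise it 10 cm more.

In the tool's units: -0.016 m is -0.32, -0.012 m is -0.24.

```bash
echo '[{"xyz": [0, 0, -0.12], "aperture": 0.012}, {"xyz": [0, 0, -0.24], "aperture": 0.012}, {"xyz": [0, 0, -0.32], "aperture": 0.012}, {"xyz": [0, 0, -0.32], "aperture": 0.012}, {"xyz": [0, 0, -0.32], "aperture": 0.012}, {"xyz": [0, 0, -0.32], "aperture": 0.012}, {"xyz": [0, 0, -0.2], "aperture": 0.012}, {"xyz": [0, 0, -0.1], "aperture": 0.012}, {"xyz": [0, 0, -0.06], "aperture": 0.012}, {"aperture": 0.012}]' > next.json && python3 jog.py next.json
echo '[{"aperture": 0.012}, {"aperture": 0.012}, {"aperture": 0.012}, {"aperture": 0.012}, {"aperture": 0.012}, {"aperture": 0.012}, {"aperture": 0.012}, {"aperture": 0.012}, {"aperture": 0.012}, {"aperture": 0.012}]' > next.json && python3 jog.py next.json
python3 -c "
from workcell import arm, vision, ticket;import cv2
cv2.imwrite('pics/side2.png',vision.capture('side')[:,:,::-1])"
```

```text
time: 21.0
tool_pos: [0.4666, -0.2565, 0.2396]
orientation: [-3.119, -0.376, 0.0]
contact_force: [-0.7, -0.1, -7.1]
gripper_width: 0.0158
grasp_force: 50.0
time: 22.0
tool_pos: [0.4668, -0.2565, 0.2396]
orientation: [3.119, 0.376, -0.0]
contact_force: [0.2, -1.1, -6.9]
gripper_width: 0.0158
grasp_force: 50.0
```

View pics/side2.png

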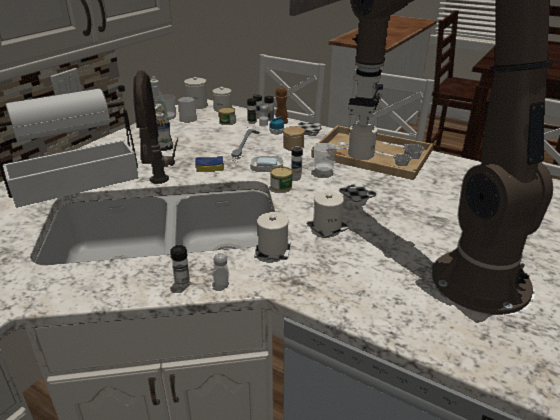

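The side view shows the right canister held upright at about (362,142), above its empty coaster at (357,191). The other two stand on their coasters at (273,235) and (328,213), and the bystanders haven't moved.

```bash
python3 -c "
from workcell import arm, vision, ticket;print(ticket.finish_job())"
```

```text
the job is handed in; nothing more can be done
None
```

The right canister is the heaviest (about 0.73 kg by feel, against 0.49 kg for the middle and 0.31 kg for the left); I handed the job in while holding it steadily about 14 cm above the worktop, with the other two standing on their coasters and nothing else visibly disturbed, though no verdict came back.

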